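# Set the store's issue counter by flicking its thumbwheel

## Task

Set the issue counter on the storeroom bench: with a fingertip, flick the edge of its toothed thumbwheel clockwise (seen from above), click by click, until the stud on the wheel stands at the pointer, and do not run past it. Only then press the round entry key fully down and let it go. Push gently: do not grip the wheel, do not shift or lift the counter, and leave the other things on the bench where they are.

Things in the scene. Friction and masses are not known exactly. Their poses are not given: they have to be found in the camera images.
- counter: Loose grey box, 2.2 kg, on rubber feet, 190 (its x) x 260 mm (y), flat deck 30 mm high; origin: centre of its underside, z up, +x away from the robot at yaw 0. Thumbwheel axis at x 0, y +50; key at x -15, y -80; pointer post x +65..87, y +40..60, 64 high; display hump x +57..87, y -120..-20, 62 high (mm). Its -x side is open.
- hub (a point): Point on the thumbwheel's upright axis, level with its top face, 52 mm above the table. White wheel lying flat, 36 to 52 mm above the table: disc of radius 32 mm, hub cap 4 mm higher, six straight radial teeth 8 mm thick reaching to radius 55 mm, 60 degrees apart. A fingertip goes down into a gap between teeth and pushes a tooth sideways.
- stud (a point): Top of the dark steel stud, 12 mm across and 7 mm high, on the wheel's top face, 27 mm from the axis, in line with one of the teeth. It turns with the wheel.
- pointer (a point): Tip of the fixed steel pointer blade, 59 mm above the table, 46 mm from the wheel's axis in the counter's +x direction; a tooth passes below it. The wheel is set when stud, pointer and axis are in line.
- wheel (a joint): Wheel angle (rad), growing clockwise seen from above; 0: stud's tooth under the pointer. Teeth stand at k*1.047 minus this value, anticlockwise from the counter's +x. A sprung detent holds every multiple of 1.047 (one click); past half way it snaps on to the next. 2 N at a tooth tip moves it. Starts two to four clicks short of 0 (may creep into its click in the first second); stops at -5.5 and +1.3.
- key_top (a point): Centre of the top of the round white entry key, 30 mm across, on the counter's deck. It is pressed straight down, 6 mm travel, about 5 N, and springs back.
- key (a joint): Travel of the entry key (m): 0 up, 0.006 fully down.
- carton: Cardboard carton 80 x 60 x 65 mm, left of the counter. Bystander; origin at the centre of its underside.
- flat_carton: Flat cardboard carton 100 x 70 x 35 mm, beyond the counter. Bystander; origin at the centre of its underside.
- drill_index: Blue drill case 50 x 85 mm, upright lid 80 mm high, right of the counter. Bystander; origin at the centre of its underside.
- bin: Open black parts bin 120 x 90 x 50 mm beyond the counter. Bystander; origin at the centre of its underside.
- jar: Small jar, 44 mm across, 60 mm high, beyond the counter. Bystander; origin at the centre of its underside.
- screwdriver: Screwdriver 160 mm long lying on the table near side of the counter. Bystander; origin at the middle of its underside.
- collet: Steel tool collet, 34 mm across, 45 mm high, right of the counter near the drill case. Bystander; origin at the centre of its underside.

How it is judged:
By the outcome, as a careful person would: the job done as asked, in the order asked, and still so for the second after the job is handed in, with the robot touching nothing.
It also fails if it takes over 72 s, if anything falls off the work surface, if the arm or the gripper's body presses on something with over 40 N, if the wrist force passes 120 N, or if a joint passes its speed limit or range.

## Robot

A 7-joint arm with a two-finger parallel gripper is mounted at the origin on the work surface. World frame = base frame: x ahead of the robot, y to its left, z up, the work surface at z = 0. Lengths are in m, angles in degrees, forces in N, time in s.
With the tool pointing down it reaches from about 0.4 to 0.875 m from the base axis. Payload 6.5 kg.
Tool frame: the origin (TCP) lies at the very end of the fingers, on their centre line; the grasp point (between the pads) lies 19 mm behind it (robot.grip_point_offset is the distance from the TCP to the grasp point, in m); z points along the fingers, y is the direction in which the jaws open and shut (so a half turn about z gives the same grasp; the last joint's range is limited). The gripper opens to 88 mm and grips with 3 to 60 N. Pads are 18 mm wide; open, the fingers measure 123 mm over their backs; the gripper's body (75 mm by 187 mm) begins 45 mm behind the grasp point.
Start: joints at [61.753, 30.733, -0.252, 88.115, 0.149, 61.152, -4.079], TCP at [0.269, -0.592, 0.239] pointing down, gripper open.
Joint ranges: [-154.64, 154.64], [-21.42, 123.67], [-72.66, 72.17], [13.99, 137.28], [-74.86, 254.86], [10.95, 109.41], [-158.01, 158.01]. Speed limits (degrees/s): [136.94, 136.94, 180, 180, 180, 180, 180].

## Interface

Orientations are given as a 3x3 rotation matrix whose columns are the frame's x, y, z axes.
In Python, from cell import robot gives the robot as it stands. The module is installed in compiled form; this text tells all that it offers.
- The arm moves only by the tool drive_tool, never from a script. Its arguments are lists of equal length, an entry for each row: "dp": the shift along the tool's x, y, z in units of 50 mm (1.0 is 50 mm), a list of three; "delta_rot": the turn, a rotation vector about the tool's x, y, z in units of 8 degrees (1.0 is 8 degrees), a list of three. A call has exactly 5 rows; each row is the pose to reach, as a shift and turn from the pose measured when the call began, along the tool's axes at that moment; what a row does not reach only later rows make up. A row lasts 1/8 s, in which the tool goes at most 62.5 mm and 10.7 degrees, less where a joint would pass 70% of its speed; a pose out of reach is approached as far as the arm can. A call with a gripper value outside its range is refused whole. "jaw" is the opening, from 0 (shut) to 1 (fully open), set as the call begins (left out, the last holds). The fingers move at their own pace and stop on an object; "squeeze" is the grip in N (left out, the last holds). Time passes only in rows, so rows that repeat a pose let the fingers close, or fill a call up. It gives the time, the measured TCP pose, the force and the opening at its end, in the units of the state.
- robot.get_obs(): the state, without advancing time (a new reading comes with each control period).
- robot.capture(name): name is "scene" or "top" or "wrist"; returns (picture, depth): 384x512x3 uint8, red, green, blue; 384x512 float32, m along the optical axis (not along the pixel's ray), 0 where there is no reading.
- robot.camera_params(name): a dict with "camera_matrix" (3x3 intrinsics, pixels), "R" (3x3) and "t" (3): a world point X has camera coordinates R X + t. Camera axes: x right, y down, z forward; pixel columns grow to the right and rows downward; lengths in m; the calibration is good to about 2 mm. A picture is of the moment at which its call begins: read the wrist's pose just before it. camera_params takes no time and is no camera call; for the wrist camera it gives the pose at the moment of the call.
- robot.sign_off(): hands the job in, once; it reports no verdict.
The state is a dict: "time_s": time; "joint_positions": joint angles; "joint_vel": joint speeds; "tau": joint torques, N m; "eef_pos": TCP position; "tool_rot": TCP orientation; "contact_force": force on the tool from outside, world axes, zero at the start; "ft_torque": the same for the moment, N m; "grip_width": opening from 0.0 (shut) to 1.0 (fully open).
Only numpy, scipy, OpenCV 4.12 (cv2) and the standard library are available. Lean on these libraries where they do the work, as an engineer would, in place of code of your own. Each camera call takes 0.05 s, during which the arm holds its last target. There are 200 camera calls.

## Working session

There is one attempt and no reset: what is moved stays moved. The work goes in short steps, Python scripts to look and compute and a tool call to move; the robot and the scene stay as the last step left them, time stands still between calls to the robot, and variables do not carry over. Pictures are saved under pics/ and viewed, about 8 in all and at most 12, crops included, and the job is handed in when it is done.

Besides the shell and the picture viewer there is one more tool, called after "Emit:" in YAML: its name, and indented under it one key for each argument. drive_tool: Moves the arm, as the interface text tells. Its arguments: {"type":"object","properties":{"dp":{"type":"array","items":{"type":"array","items":{"type":"number"}}},"delta_rot":{"type":"array","items":{"type":"array","items":{"type":"number"}}},"jaw":{"type":"number"},"squeeze":{"type":"number"}},"required":["dp","delta_rot"]}

```bash
mkdir -p pics; cat > h.py <<'E'
from cell import robot
import numpy as np, cv2
def snap(name,fn):
    p=robot.camera_params(name); im,d=robot.capture(name)
    cv2.imwrite('pics/'+fn+'.png',im[:,:,::-1]); np.savez('pics/'+fn,im=im,d=d,K=p['camera_matrix'],R=p['R'],t=p['t'])
    return im,d
def xyz(fn):
    z=np.load('pics/'+fn+'.npz'); d=z['d']; v,u=np.mgrid[:d.shape[0],:d.shape[1]]
    c=np.stack([u,v,np.ones_like(u)],-1)@np.linalg.inv(z['K']).T*d[...,None]
    return (c-z['t'])@z['R'],z['im'],d   # R^T(c-t)
E
python3 - <<'E'
from h import *
o=robot.get_obs(); print(o)
for n in('top','scene'):
    snap(n,n+'1'); p=robot.camera_params(n); print(n,-np.array(p['R']).T@p['t'])
a=cv2.imread('pics/top1.png');cv2.imwrite('pics/top1b.png',cv2.resize(a,(800,600),interpolation=cv2.INTER_CUBIC))
E
```

```text
{'time_s': 0.0, 'joint_positions': array([61.75268762, 30.77635838, -0.25545012, 88.17000487,  0.15092606,
       61.14960957, -4.07940347]), 'joint_vel': array([ 0.0104878 , -0.08782027, -0.00516437,  0.03673468,  0.03489956,
       -0.00245281, -0.06501922]), 'tau': array([-6.55786462e-04, -5.70999491e+01,  9.90724415e-01, -2.51603723e+01,
       -5.62415924e-02,  1.80258625e-02,  1.30904496e-04]), 'eef_pos': array([ 0.26881946, -0.59115149,  0.23785647]), 'tool_rot': array([[ 9.10247396e-01,  4.14064014e-01, -8.18378991e-04],
       [ 4.14064798e-01, -9.10246244e-01,  1.45504554e-03],
       [-1.42444405e-04, -1.66331335e-03, -9.99998607e-01]]), 'contact_force': array([-0.30291795,  0.7007899 , -0.20769088]), 'ft_torque': array([ 0.00855745, -0.03255965, -0.02247647]), 'grip_width': 0.9998697617134424}
top [0.54579408 0.00885301 0.92890531]
scene [1.34610355 0.16536481 0.80466565]
```

View pics/top1b.png

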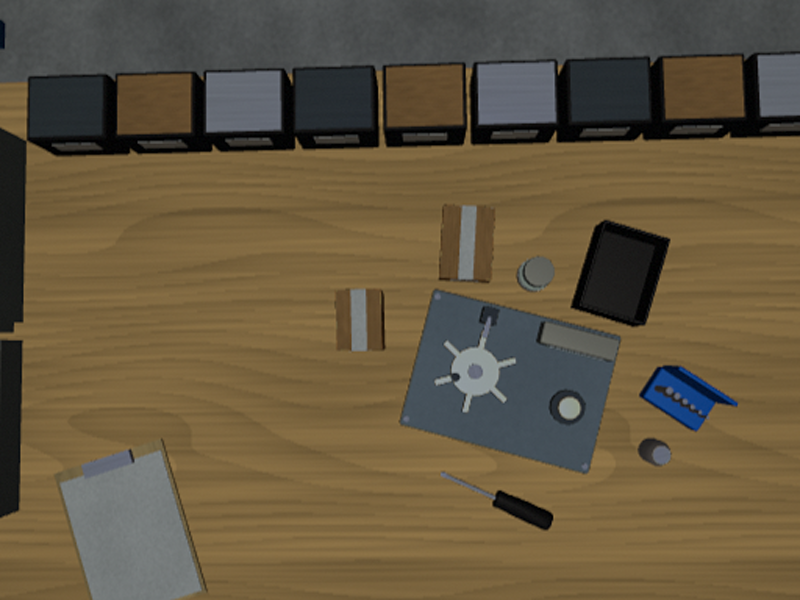

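View pics/scene1.png

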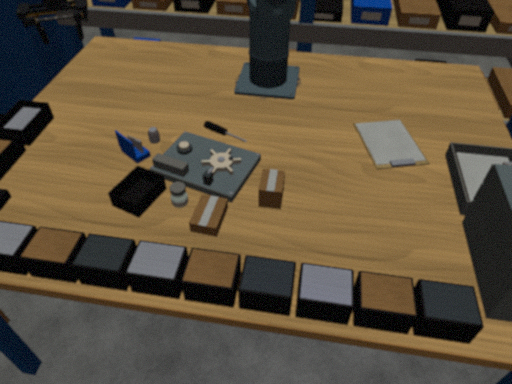

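Top view (800x600 scale): hub (475,371), stud (455,377), pointer tip (~487,330), key (569,407). The counter is yawed about -15° and the stud looks about two clicks anticlockwise of the pointer. Next I measure these from depth.

```bash
python3 - <<'E'
from h import *
P,im,d=xyz('top1'); 
z=np.load('pics/top1.npz')
def ray(u,v,h):
    c=np.linalg.inv(z['K'])@[u,v,1.]; r=z['R'].T@c; o=-z['R'].T@z['t']; return o+r*(h-o[2])/r[2]
s=1/1.5625
for n,u,v,h in(('hub',475,371,.056),('stud',455,377,.059),('ptr',487,328,.059),('key',569,407,.04)):
    print(n,ray(u*s,v*s,h).round(4),P[int(v*s),int(u*s)].round(4))
# counter deck fit by height
m=(abs(P[...,2]-.03)<.006)&(P[...,0]>.35)&(P[...,0]<.75)&(P[...,1]<.2)&(P[...,1]>-.3)
m=cv2.morphologyEx(m.astype(np.uint8),cv2.MORPH_OPEN,np.ones((5,5)))
n,l,st,c=cv2.connectedComponentsWithStats(m); k=1+st[1:,4].argmax()
# fit rectangle in world coords (mm)
pts=P[l==k][:,:2].astype(np.float32)*1000
print(cv2.minAreaRect(pts), np.median(P[l==k][:,2]))
# white key: bright
hs=im.min(-1); 
for n,(lo,hi) in dict(key=(.034,.05),wheel=(.046,.054)).items():
    w=(P[...,2]>lo)&(P[...,2]<hi)&(hs>110)&(P[...,0]>.35)&(P[...,0]<.7)
    w&=(P[...,1]<-.06) if n=='key' else (P[...,1]>-.06)
    print(n,w.sum(),np.median(P[w],0))
E
```

```text
hub [ 0.5184 -0.0593  0.056 ] [ 0.5192 -0.0594  0.0554]
stud [ 0.5111 -0.033   0.059 ] [ 0.5116 -0.0327  0.0575]
ptr [ 0.574 -0.076  0.059] [ 0.5758 -0.0744  0.0619]
key [ 0.4688 -0.1825  0.04  ] [ 0.4709 -0.1796  0.0524]
((504.32244873046875, -107.13851928710938), (259.9786071777344, 190.03695678710938), 74.462158203125) 0.028910725714512205
key 174 [ 0.50859236 -0.08216844  0.04904291]
wheel 411 [ 0.5173603  -0.04469936  0.05096982]
```

```bash
cat >> h.py <<'E'
from scipy.spatial.transform import Rotation as Rn
YAW=np.deg2rad(-15.54); HUB=np.array([.518,-.059])
ex=np.array([np.cos(YAW),np.sin(YAW)]); ey=np.array([-ex[1],ex[0]])
def loc(x,y): return HUB+x/1000*ex+y/1000*ey      # mm, counter axes, about the hub
def go(p,z,ty=ex):
    "units of move to world p,z with the tool down and tool y along ty"
    o=robot.get_obs(); R=o['tool_rot']; Y=np.r_[ty,0]; Z=np.array([0,0,-1.]); T=np.c_[np.cross(Y,Z),Y,Z]
    print('now',o['eef_pos'].round(4),'F',o['contact_force'].round(2),'t',round(o['time_s'],2))
    print('dp',(R.T@(np.r_[p,z]-o['eef_pos'])/.05).round(3),'rot',(np.rad2deg(Rn.from_matrix(R.T@T).as_rotvec())/8).round(3))
E
python3 -c "
from h import *
go(loc(-53,-20),.2)"
```

```text
now [ 0.2688 -0.5912  0.2379] F [-0.18 -0.44  0.98] t 0.1
dp [ 7.874 -8.     0.77 ] rot [-1.100e-02 -4.000e-03 -6.251e+00]
```

Emit:
drive_tool:
  dp:
    - [0.8,-0.8,0]
    - [1.6,-1.6,0]
    - [2.4,-2.4,0]
    - [3.2,-3.2,0]
    - [4.0,-4.0,0]
  delta_rot:
    - [0,0,-0.6]
    - [0,0,-1.2]
    - [0,0,-1.8]
    - [0,0,-2.4]
    - [0,0,-3.1]
  jaw: 0

```text
time_s: 0.72
eef_pos: [0.3684, -0.3245, 0.2381]
tool_rot: [[0.65, 0.76, -0.001], [0.76, -0.65, 0.001], [0.0, -0.002, -1.0]]
contact_force: [1.3, -0.2, 0.6]
grip_width: 0.457
```

```bash
python3 -c "
from h import *
go(loc(-53,-20),.2)"
```

```text
now [ 0.3684 -0.3245  0.2381] F [ 1.27 -0.22  0.63] t 0.72
dp [ 5.168 -1.969  0.768] rot [-0.01  -0.006 -3.128]
```

Emit:
drive_tool:
  dp:
    - [1.1,-0.4,0.1]
    - [2.2,-0.8,0.3]
    - [3.3,-1.2,0.5]
    - [4.3,-1.6,0.7]
    - [5.17,-1.97,0.77]
  delta_rot:
    - [0,0,-0.6]
    - [0,0,-1.2]
    - [0,0,-1.8]
    - [0,0,-2.5]
    - [0,0,-3.13]

```text
time_s: 1.35
eef_pos: [0.4615, -0.0619, 0.1993]
tool_rot: [[0.264, 0.965, -0.002], [0.965, -0.264, 0.002], [0.001, -0.002, -1.0]]
contact_force: [0.3, 0.0, -0.6]
grip_width: 0.007
```

Emit:
drive_tool:
  dp:
    - [0,0,0]
    - [0,0,0]
    - [0,0,0]
    - [0,0,0]
    - [0,0,0]
  delta_rot:
    - [0,0,0]
    - [0,0,0]
    - [0,0,0]
    - [0,0,0]
    - [0,0,0]

```text
time_s: 1.98
eef_pos: [0.4614, -0.0626, 0.1993]
tool_rot: [[0.265, 0.964, -0.002], [0.964, -0.265, 0.001], [0.001, -0.002, -1.0]]
contact_force: [-0.3, -0.2, -0.1]
grip_width: 0.008
```

```bash
python3 -c "
from h import *
go(loc(-53,-20),.1)
snap('wrist','w1'); snap('top','top2')
a=cv2.imread('pics/w1.png'); b=cv2.imread('pics/top2.png')[170:320,240:430]
cv2.imwrite('pics/w1b.png',np.hstack([cv2.resize(a,(512,384)),cv2.resize(b,(288,384))[:, :]]))"
```

```text
now [ 0.4614 -0.0626  0.1993] F [-0.32 -0.19 -0.05] t 1.98
dp [-0.03   0.015  1.987] rot [-0.015 -0.007  0.02 ]
```

View pics/w1b.png

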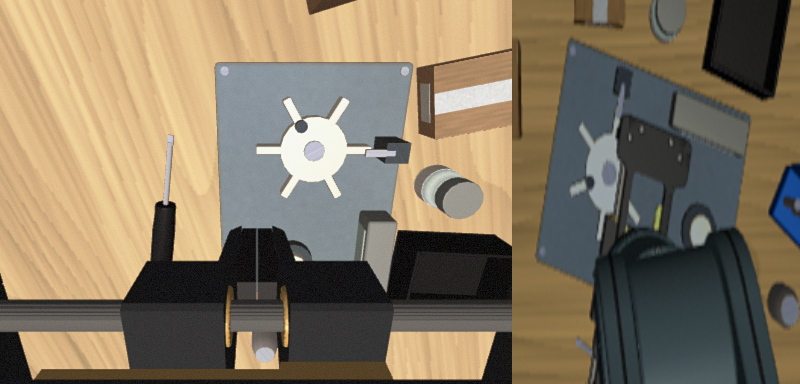

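Wrist view (right is the counter's +x, up is +y): hub (314,151), stud (301,127) at about 118°, pointer (~370,153). So it is two clicks short, with a tooth at 180°. Next I check the hub position and the heights around the key.

```bash
python3 - <<'E'
from h import *
P,im,d=xyz('w1')
for n,u,v in(('hub',314,151),('stud',301,127),('tooth180',262,150),('tooth240',286,191),('ptr',370,154)):
    q=np.median(P[v-1:v+2,u-1:u+2].reshape(-1,3),0); r=q[:2]-HUB
    print(n,q.round(4),'local',(r@ex*1e3).round(1),(r@ey*1e3).round(1))
w=(abs(P[...,2]-.051)<.004)&(im.min(-1)>150); 
(c,_,a)=cv2.minAreaRect((P[w][:,:2]*1000).astype(np.float32)); print(c,a,w.sum())
P,im,d=xyz('top1'); C=loc(-15,-130); r=np.linalg.norm(P[...,:2]-C,axis=-1)*1e3
for a,b in((0,5),(5,10),(10,14),(14,18),(18,22),(22,27),(27,32)):
    m=(r>=a)&(r<b); print(a,b,np.percentile(P[m][:,2],[5,25,50,75,95]).round(4),im[m].mean(0).round())
w=(r<40)&(im.min(-1)>110)&(P[...,2]>.04); print('key white',w.sum(),P[w].mean(0),C)
E
```

```text
hub [ 0.5172 -0.0593  0.0556] local -0.6 -0.5
stud [ 0.51   -0.0336  0.0589] local -14.5 22.3
tooth180 [ 0.4701 -0.0463  0.0521] local -49.5 -0.6
tooth240 [ 0.4824 -0.0928  0.0522] local -25.3 -42.1
ptr [ 0.5653 -0.0735  0.0644] local 49.4 -1.3
(458.99578857421875, -137.44439697265625) 54.01238250732422 4034
0 5 [0.0482 0.0494 0.0504 0.0518 0.0524] [145. 154. 148.]
5 10 [0.0488 0.05   0.051  0.052  0.0532] [145. 155. 147.]
10 14 [0.0477 0.0493 0.0503 0.0512 0.0524] [139. 145. 134.]
14 18 [0.0388 0.0405 0.0419 0.0449 0.0497] [54. 57. 57.]
18 22 [0.0383 0.0399 0.0409 0.0416 0.0427] [39. 45. 50.]
22 27 [0.0262 0.0283 0.0296 0.0317 0.0409] [57. 67. 73.]
27 32 [0.0262 0.0279 0.0288 0.0298 0.0313] [68. 79. 88.]
key white 142 [ 0.46904592 -0.18011422  0.05054017] [ 0.46871991 -0.18022901]
```

Emit:
drive_tool:
  dp:
    - [-0.03,0,0.7]
    - [-0.03,0,1.4]
    - [-0.03,0,2.1]
    - [-0.03,0,2.7]
    - [-0.03,0,3.16]
  delta_rot:
    - [0,0,0]
    - [0,0,0]
    - [0,0,0]
    - [0,0,0]
    - [0,0,0]

```text
time_s: 2.7
eef_pos: [0.4606, -0.0635, 0.0401]
tool_rot: [[0.265, 0.964, -0.002], [0.964, -0.265, 0.002], [0.001, -0.003, -1.0]]
contact_force: [-0.2, -0.2, 0.8]
grip_width: 0.004
```

Emit:
drive_tool:
  dp:
    - [0.05,0,0]
    - [0.1,0,0]
    - [0.15,0,0]
    - [0.2,0,0]
    - [0.25,0,0]
  delta_rot:
    - [0,0,0]
    - [0,0,0]
    - [0,0,0]
    - [0,0,0]
    - [0,0,0]

```text
time_s: 3.32
eef_pos: [0.4638, -0.0519, 0.0406]
tool_rot: [[0.265, 0.964, -0.002], [0.964, -0.265, 0.001], [0.0, -0.003, -1.0]]
contact_force: [-2.3, -4.3, -1.1]
grip_width: 0.005
```

```bash
cat >> h.py <<'E'
def where():
    o=robot.get_obs(); r=o['eef_pos'][:2]-HUB; print('local',(r@ex*1e3).round(1),(r@ey*1e3).round(1),'z',o['eef_pos'][2].round(4),'F',o['contact_force'].round(1))
def angle(fn):
    "wheel view: stud by depth in the wrist picture, hub known"
    snap('wrist',fn); P,im,d=xyz(fn); r=P[...,:2]-HUB; rr=np.hypot(r[...,0],r[...,1])
    m=(rr>.018)&(rr<.036)&(im.max(-1)<120)&(P[...,2]>.054)&(P[...,2]<.062)
    q=P[m]; 
    if len(q)==0: return print('no stud')
    c=np.median(q,0)[:2]-HUB; print('stud n',m.sum(),'local deg',np.rad2deg(np.arctan2(c@ey,c@ex)).round(1),'r',np.hypot(*c).round(4))
E
python3 -c "
from h import *
where(); angle('w2')"
```

```text
local -54.1 -7.7 z 0.0406 F [-2.3 -4.3 -1.1]
stud n 619 local deg 111.1 r 0.028
```

Contact is made: 4 N, stud at 111°, and the wheel is turning the right way. Carry on slowly.

Emit:
drive_tool:
  dp:
    - [0.06,0,0]
    - [0.12,0,0]
    - [0.18,0,0]
    - [0.24,0,0]
    - [0.28,0,0]
  delta_rot:
    - [0,0,0]
    - [0,0,0]
    - [0,0,0]
    - [0,0,0]
    - [0,0,0]

```text
time_s: 4.0
eef_pos: [0.468, -0.037, 0.0407]
tool_rot: [[0.264, 0.964, -0.001], [0.964, -0.264, 0.002], [0.002, -0.002, -1.0]]
contact_force: [-0.7, -2.3, -0.5]
grip_width: 0.004
```

```bash
python3 -c "
from h import *
where(); angle('w3')"
```

```text
local -54.0 7.8 z 0.0407 F [-0.7 -2.3 -0.5]
stud n 585 local deg 92.3 r 0.028
```

Emit:
drive_tool:
  dp:
    - [0.05,0,0]
    - [0.1,0,0]
    - [0.15,0,0]
    - [0.2,0,0]
    - [0.21,0,0]
  delta_rot:
    - [0,0,0]
    - [0,0,0]
    - [0,0,0]
    - [0,0,0]
    - [0,0,0]

```text
time_s: 4.68
eef_pos: [0.471, -0.0262, 0.0407]
tool_rot: [[0.263, 0.965, -0.001], [0.965, -0.263, 0.003], [0.002, -0.002, -1.0]]
contact_force: [-0.7, -0.3, 0.2]
grip_width: 0.002
```

```bash
python3 -c "
from h import *
where(); angle('w4')"
```

```text
local -54.1 19.0 z 0.0407 F [-0.7 -0.3  0.2]
stud n 560 local deg 81.4 r 0.0278
```

Emit:
drive_tool:
  dp:
    - [0,0,0]
    - [0,0,0]
    - [0,0,0]
    - [0,0,0]
    - [0,0,0]
  delta_rot:
    - [0,0,0]
    - [0,0,0]
    - [0,0,0]
    - [0,0,0]
    - [0,0,0]

```text
time_s: 5.35
eef_pos: [0.471, -0.0263, 0.0407]
tool_rot: [[0.264, 0.965, -0.001], [0.965, -0.264, 0.003], [0.002, -0.002, -1.0]]
contact_force: [0.3, -0.4, -0.7]
grip_width: 0.006
```

```bash
python3 -c "
from h import *
where(); angle('w5')"
```

```text
local -54.0 18.9 z 0.0407 F [ 0.3 -0.4 -0.7]
stud n 564 local deg 81.5 r 0.0278
```

View pics/w5.png

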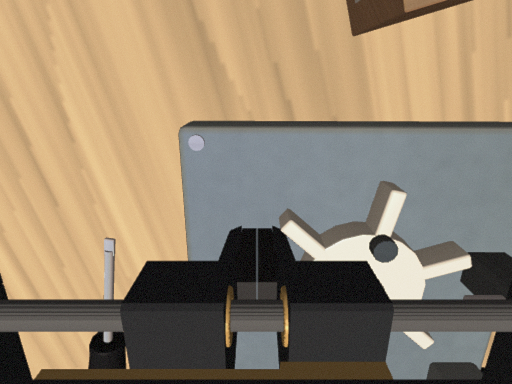

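The picture shows teeth at about 22/82/142° and a still counter; the wheel is 38° on and has not snapped. I push a few mm more.

Emit:
drive_tool:
  dp:
    - [0.03,0,0]
    - [0.06,0,0]
    - [0.09,0,0]
    - [0.1,0,0]
    - [0.1,0,0]
  delta_rot:
    - [0,0,0]
    - [0,0,0]
    - [0,0,0]
    - [0,0,0]
    - [0,0,0]

```text
time_s: 6.02
eef_pos: [0.4724, -0.0214, 0.0407]
tool_rot: [[0.263, 0.965, -0.001], [0.965, -0.263, 0.003], [0.002, -0.002, -1.0]]
contact_force: [0.4, 0.9, 0.2]
grip_width: 0.006
```

```bash
python3 -c "
from h import *
where(); angle('w6')"
```

```text
local -54.1 24.0 z 0.0407 F [0.4 0.9 0.2]
stud n 554 local deg 77.8 r 0.0279
```

Emit:
drive_tool:
  dp:
    - [0.03,0.03,0]
    - [0.06,0.06,0]
    - [0.09,0.09,0]
    - [0.12,0.12,0]
    - [0.12,0.12,0]
  delta_rot:
    - [0,0,0]
    - [0,0,0]
    - [0,0,0]
    - [0,0,0]
    - [0,0,0]

```text
time_s: 6.7
eef_pos: [0.4799, -0.017, 0.0407]
tool_rot: [[0.263, 0.965, -0.001], [0.965, -0.263, 0.003], [0.002, -0.002, -1.0]]
contact_force: [0.7, 0.5, 0.7]
grip_width: 0.007
```

```bash
python3 -c "
from h import *
where(); angle('w7')"
```

```text
local -47.9 30.2 z 0.0407 F [0.7 0.5 0.7]
stud n 444 local deg 63.5 r 0.0285
```

Emit:
drive_tool:
  dp:
    - [0,-0.05,-0.5]
    - [0,-0.1,-1.2]
    - [-0.4,-0.1,-2.0]
    - [-0.8,-0.1,-2.8]
    - [-1.0,-0.1,-3.2]
  delta_rot:
    - [0,0,0]
    - [0,0,0]
    - [0,0,0]
    - [0,0,0]
    - [0,0,0]

```text
time_s: 7.38
eef_pos: [0.4623, -0.0658, 0.2026]
tool_rot: [[0.265, 0.964, 0.001], [0.964, -0.265, 0.002], [0.002, 0.001, -1.0]]
contact_force: [-0.0, -0.1, -0.1]
grip_width: 0.003
```

Emit:
drive_tool:
  dp:
    - [0,0,0]
    - [0,0,0]
    - [0,0,0]
    - [0,0,0]
    - [0,0,0]
  delta_rot:
    - [0,0,0]
    - [0,0,0]
    - [0,0,0]
    - [0,0,0]
    - [0,0,0]

```text
time_s: 8.0
eef_pos: [0.4621, -0.0654, 0.2021]
tool_rot: [[0.264, 0.964, 0.001], [0.964, -0.264, 0.002], [0.002, -0.0, -1.0]]
contact_force: [-0.1, -0.2, 0.3]
grip_width: 0.005
```

```bash
python3 -c "
from h import *
where(); angle('w8')
go(loc(-53,-20),.041)"
```

```text
local -52.1 -21.2 z 0.2021 F [-0.1 -0.2  0.3]
stud n 125 local deg 62.3 r 0.0264
now [ 0.4622 -0.0655  0.2023] F [ 0.78 -0.76  0.3 ] t 8.05
dp [ 0.018 -0.02   3.226] rot [ 0.002 -0.015  0.026]
```

View pics/w8.png

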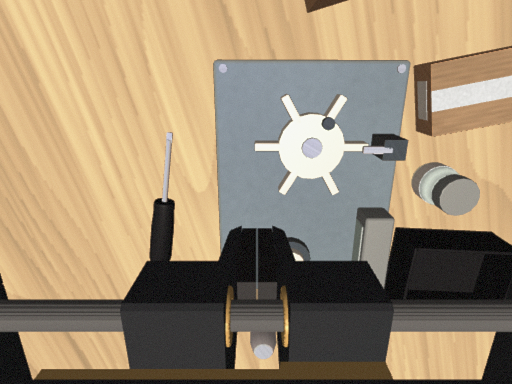

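First click is done: stud at about 61° (328,123), counter not shifted. I repeat the same stroke for the last click.

Emit:
drive_tool:
  dp:
    - [0.01,-0.02,0.7]
    - [0.01,-0.02,1.4]
    - [0.01,-0.02,2.1]
    - [0.01,-0.02,2.8]
    - [0.01,-0.02,3.22]
  delta_rot:
    - [0,0,0]
    - [0,0,0]
    - [0,0,0]
    - [0,0,0]
    - [0,0,0]

```text
time_s: 8.68
eef_pos: [0.4608, -0.0643, 0.0397]
tool_rot: [[0.264, 0.964, -0.001], [0.964, -0.264, 0.002], [0.002, -0.001, -1.0]]
contact_force: [0.3, -0.7, 0.3]
grip_width: 0.003
```

Emit:
drive_tool:
  dp:
    - [0.07,0,0]
    - [0.14,0,0]
    - [0.21,0,0]
    - [0.28,0,0]
    - [0.35,0,0]
  delta_rot:
    - [0,0,0]
    - [0,0,0]
    - [0,0,0]
    - [0,0,0]
    - [0,0,0]

```text
time_s: 9.3
eef_pos: [0.4657, -0.0475, 0.0402]
tool_rot: [[0.265, 0.964, -0.0], [0.964, -0.265, 0.002], [0.002, -0.001, -1.0]]
contact_force: [-0.7, -3.0, -1.6]
grip_width: 0.006
```

Emit:
drive_tool:
  dp:
    - [0.06,0,0]
    - [0.12,0,0]
    - [0.18,0,0]
    - [0.24,0,0]
    - [0.3,0,0]
  delta_rot:
    - [0,0,0]
    - [0,0,0]
    - [0,0,0]
    - [0,0,0]
    - [0,0,0]

```text
time_s: 9.93
eef_pos: [0.4698, -0.0325, 0.0402]
tool_rot: [[0.264, 0.964, 0.0], [0.964, -0.264, 0.002], [0.002, -0.001, -1.0]]
contact_force: [0.2, -0.9, 0.0]
grip_width: 0.005
```

```bash
python3 -c "
from h import *
where(); angle('w9')"
```

```text
local -53.5 12.6 z 0.0402 F [ 0.2 -0.9  0. ]
stud n 566 local deg 27.8 r 0.0261
```

Emit:
drive_tool:
  dp:
    - [0.06,0,0]
    - [0.12,0,0]
    - [0.18,0,0]
    - [0.23,0,0]
    - [0.23,0,0]
  delta_rot:
    - [0,0,0]
    - [0,0,0]
    - [0,0,0]
    - [0,0,0]
    - [0,0,0]

```text
time_s: 10.6
eef_pos: [0.4732, -0.0205, 0.0403]
tool_rot: [[0.263, 0.965, 0.001], [0.965, -0.263, 0.003], [0.003, -0.0, -1.0]]
contact_force: [0.5, 0.2, 0.5]
grip_width: 0.003
```

Emit:
drive_tool:
  dp:
    - [0.02,0.02,0]
    - [0.04,0.04,0]
    - [0.06,0.06,0]
    - [0.08,0.08,0]
    - [0.08,0.08,0]
  delta_rot:
    - [0,0,0]
    - [0,0,0]
    - [0,0,0]
    - [0,0,0]
    - [0,0,0]

```text
time_s: 11.22
eef_pos: [0.4783, -0.0176, 0.0404]
tool_rot: [[0.263, 0.965, 0.001], [0.965, -0.263, 0.003], [0.003, -0.0, -1.0]]
contact_force: [-0.9, 1.3, 0.7]
grip_width: 0.004
```

```bash
python3 -c "
from h import *
where(); angle('w10')"
```

```text
local -49.4 29.2 z 0.0404 F [-0.9  1.3  0.7]
no stud
```

Emit:
drive_tool:
  dp:
    - [0.02,0.02,0]
    - [0.02,0.02,0]
    - [0.02,0.02,0]
    - [0.02,0.02,0]
    - [0.02,0.02,0]
  delta_rot:
    - [0,0,0]
    - [0,0,0]
    - [0,0,0]
    - [0,0,0]
    - [0,0,0]

```text
time_s: 11.9
eef_pos: [0.4794, -0.017, 0.0404]
tool_rot: [[0.263, 0.965, 0.001], [0.965, -0.263, 0.003], [0.003, -0.0, -1.0]]
contact_force: [-0.9, 0.5, 0.4]
grip_width: 0.004
```

Emit:
drive_tool:
  dp:
    - [0,-0.05,-0.5]
    - [0,-0.1,-1.2]
    - [-0.4,-0.1,-2.0]
    - [-0.8,-0.1,-2.8]
    - [-1.0,-0.1,-3.2]
  delta_rot:
    - [0,0,0]
    - [0,0,0]
    - [0,0,0]
    - [0,0,0]
    - [0,0,0]

```text
time_s: 12.52
eef_pos: [0.4617, -0.0656, 0.2022]
tool_rot: [[0.265, 0.964, 0.003], [0.964, -0.265, 0.002], [0.003, 0.002, -1.0]]
contact_force: [0.2, -1.1, -0.6]
grip_width: 0.003
```

Emit:
drive_tool:
  dp:
    - [0,0,0]
    - [0,0,0]
    - [0,0,0]
    - [0,0,0]
    - [0,0,0]
  delta_rot:
    - [0,0,0]
    - [0,0,0]
    - [0,0,0]
    - [0,0,0]
    - [0,0,0]

```text
time_s: 13.15
eef_pos: [0.4615, -0.0653, 0.2018]
tool_rot: [[0.264, 0.964, 0.002], [0.964, -0.264, 0.002], [0.003, 0.002, -1.0]]
contact_force: [0.6, 0.4, -0.1]
grip_width: 0.007
```

```bash
python3 -c "
from h import *
where(); angle('w11')
a=cv2.imread('pics/w11.png')[50:210,200:420]; cv2.imwrite('pics/w11b.png',cv2.resize(a,None,fx=3,fy=3,interpolation=2))
go(loc(-15,-130),.2)"
```

```text
local -52.7 -21.2 z 0.2018 F [ 0.6  0.4 -0.1]
stud n 125 local deg 0.4 r 0.0258
now [ 0.4616 -0.0654  0.2019] F [ 0.33 -0.35  0.29] t 13.2
dp [-2.177  0.745  0.033] rot [ 0.013 -0.02   0.026]
```

View pics/w11b.png

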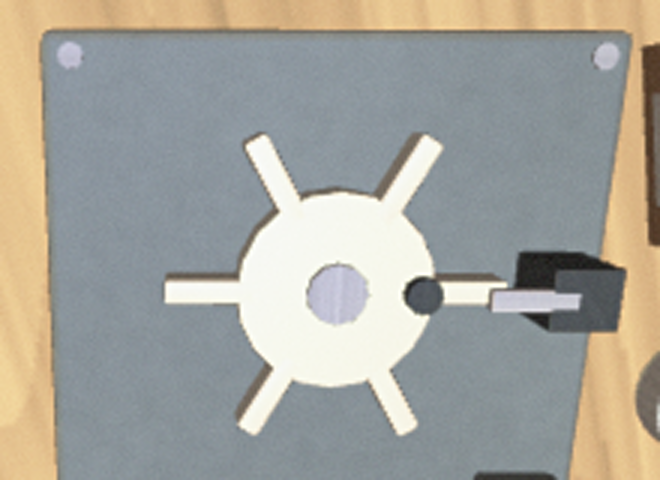

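The stud is in line with the pointer (crop: hub (338,294), stud (423,296), blade (495,300); measured 0.4°). Now the key.

Emit:
drive_tool:
  dp:
    - [-1.0,0.3,0]
    - [-1.8,0.6,0.3]
    - [-2.18,0.745,1.0]
    - [-2.18,0.745,1.8]
    - [-2.18,0.745,2.5]
  delta_rot:
    - [0,0,0]
    - [0,0,0]
    - [0,0,0]
    - [0,0,0]
    - [0,0,0]

```text
time_s: 13.82
eef_pos: [0.4688, -0.1804, 0.0752]
tool_rot: [[0.265, 0.964, 0.002], [0.964, -0.265, 0.002], [0.003, 0.002, -1.0]]
contact_force: [1.3, -0.5, 0.0]
grip_width: 0.005
```

Emit:
drive_tool:
  dp:
    - [0,0,0]
    - [0,0,0.1]
    - [0,0,0.2]
    - [0,0,0.3]
    - [0,0,0.35]
  delta_rot:
    - [0,0,0]
    - [0,0,0]
    - [0,0,0]
    - [0,0,0]
    - [0,0,0]

```text
time_s: 14.45
eef_pos: [0.469, -0.1804, 0.0578]
tool_rot: [[0.265, 0.964, 0.003], [0.964, -0.265, 0.002], [0.003, 0.002, -1.0]]
contact_force: [0.0, 0.1, 0.5]
grip_width: 0.002
```

```bash
python3 -c "
from h import *
where(); go(loc(-15,-130),.0465)"
```

```text
local -14.7 -130.1 z 0.0578 F [0.  0.1 0.5]
now [ 0.469  -0.1804  0.0578] F [0.01 0.09 0.48] t 14.45
dp [ 0.002 -0.007  0.227] rot [ 0.014 -0.021  0.02 ]
```

Emit:
drive_tool:
  dp:
    - [0,0,0.05]
    - [0,0,0.1]
    - [0,0,0.15]
    - [0,0,0.2]
    - [0,0,0.22]
  delta_rot:
    - [0,0,0]
    - [0,0,0]
    - [0,0,0]
    - [0,0,0]
    - [0,0,0]

```text
time_s: 15.08
eef_pos: [0.4691, -0.1804, 0.0469]
tool_rot: [[0.265, 0.964, 0.003], [0.964, -0.265, 0.002], [0.003, 0.002, -1.0]]
contact_force: [-1.4, 0.5, 4.1]
grip_width: 0.006
```

Emit:
drive_tool:
  dp:
    - [0,0,0.02]
    - [0,0,0.03]
    - [0,0,0.04]
    - [0,0,0.04]
    - [0,0,0.04]
  delta_rot:
    - [0,0,0]
    - [0,0,0]
    - [0,0,0]
    - [0,0,0]
    - [0,0,0]

```text
time_s: 15.7
eef_pos: [0.4692, -0.1805, 0.0462]
tool_rot: [[0.265, 0.964, 0.003], [0.964, -0.265, 0.001], [0.002, 0.002, -1.0]]
contact_force: [-5.9, 1.0, 21.7]
grip_width: 0.01
```

Emit:
drive_tool:
  dp:
    - [0,0,0.02]
    - [0,0,0.03]
    - [0,0,0.04]
    - [0,0,0.04]
    - [0,0,0.04]
  delta_rot:
    - [0,0,0]
    - [0,0,0]
    - [0,0,0]
    - [0,0,0]
    - [0,0,0]

```text
time_s: 16.32
eef_pos: [0.4692, -0.1805, 0.046]
tool_rot: [[0.265, 0.964, 0.002], [0.964, -0.265, 0.0], [0.001, 0.002, -1.0]]
contact_force: [-7.5, 1.9, 29.4]
grip_width: 0.004
```

Bottomed: the force rose to 29 N at z 0.046, about 6 mm below the key's rest height and above the 41 mm collar. Let it go.

Emit:
drive_tool:
  dp:
    - [0,0,-0.1]
    - [0,0,-0.3]
    - [0,0,-0.8]
    - [0,0,-1.6]
    - [0,0,-2.4]
  delta_rot:
    - [0,0,0]
    - [0,0,0]
    - [0,0,0]
    - [0,0,0]
    - [0,0,0]

```text
time_s: 16.95
eef_pos: [0.4686, -0.1804, 0.1671]
tool_rot: [[0.265, 0.964, 0.002], [0.964, -0.265, 0.001], [0.001, 0.002, -1.0]]
contact_force: [-0.2, -0.2, -0.3]
grip_width: -0.001
```

Emit:
drive_tool:
  dp:
    - [-0.7,-0.7,-0.5]
    - [-1.4,-1.4,-0.5]
    - [-2.0,-2.0,-1]
    - [-2.6,-2.6,-1]
    - [-3.0,-3.0,-1]
  delta_rot:
    - [0,0,0]
    - [0,0,0]
    - [0,0,0]
    - [0,0,0]
    - [0,0,0]

```text
time_s: 17.58
eef_pos: [0.2823, -0.2862, 0.2171]
tool_rot: [[0.267, 0.964, 0.002], [0.964, -0.267, 0.0], [0.001, 0.002, -1.0]]
contact_force: [-0.6, -0.1, -0.3]
grip_width: 0.008
```

Emit:
drive_tool:
  dp:
    - [-0.7,0,0]
    - [-1.4,0,0]
    - [-2,0,0]
    - [-2,0,0]
    - [-2,0,0]
  delta_rot:
    - [0,0,0]
    - [0,0,0]
    - [0,0,0]
    - [0,0,0]
    - [0,0,0]

```text
time_s: 18.2
eef_pos: [0.2558, -0.3817, 0.2169]
tool_rot: [[0.266, 0.964, 0.002], [0.964, -0.266, 0.001], [0.002, 0.002, -1.0]]
contact_force: [-0.0, -0.3, 0.2]
grip_width: 0.007
```

```bash
python3 - <<'E'
from h import *
where(); snap('top','top3'); P,im,d=xyz('top3')
m=(abs(P[...,2]-.03)<.006)&(P[...,0]>.35)&(P[...,0]<.75)&(P[...,1]<.2)&(P[...,1]>-.3)
m=cv2.morphologyEx(m.astype(np.uint8),cv2.MORPH_OPEN,np.ones((5,5)))
n,l,st,c=cv2.connectedComponentsWithStats(m); k=1+st[1:,4].argmax()
print(cv2.minAreaRect(P[l==k][:,:2].astype(np.float32)*1000))
r=np.linalg.norm(P[...,:2]-loc(-15,-130),axis=-1); print('key z',np.median(P[r<.01][:,2]))
a=cv2.imread('pics/top3.png')[110:350,200:500]; cv2.imwrite('pics/top3b.png',cv2.resize(a,(750,600),interpolation=2))
E
```

```text
local -166.1 -381.1 z 0.2169 F [-0.  -0.3  0.2]
((504.269287109375, -107.07608032226562), (259.97772216796875, 190.00015258789062), 74.43134307861328)
key z 0.05107700198421407
```

View pics/top3b.png

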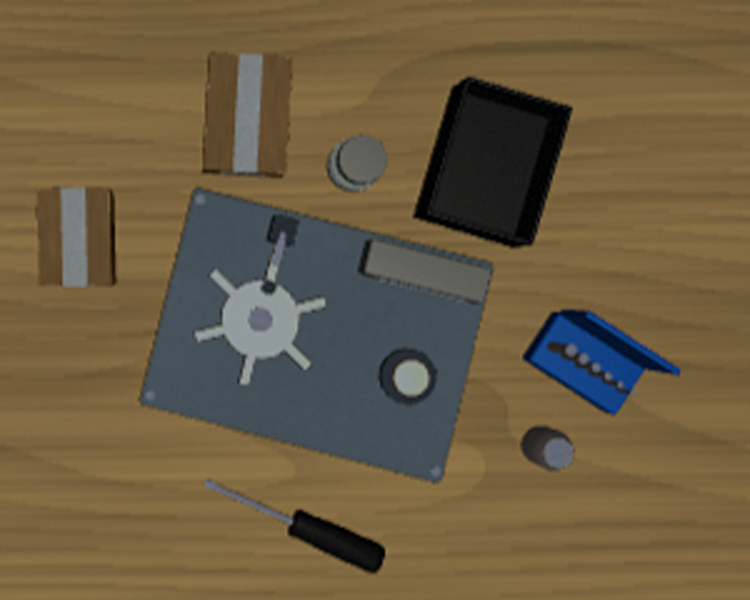

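The last view shows the stud (268,287) in line between hub (260,319) and pointer (280,240), the key (411,378) back up, and the other things where they were. Handing in.

```bash
python3 -c "
from cell import robot
print(robot.sign_off())"
```

```text
the job is handed in; nothing more can be done
None
```

The job is done and handed in at about 18 s on the robot's clock. With the closed fingertip I pushed the wheel two clicks clockwise, stopping to measure along the way. I then pressed the entry key to its stop and let it go.

My last checks:
- **Wheel:** the stud stood 0.4° from the pointer line before I pressed the key. The final top view still shows it in line.
- **Key:** the force rose sharply to 29 N at about 5–6 mm of travel, so I took it as fully down. It is back up at 51 mm, the same height as before.
- **Counter:** it moved less than 0.1 mm and 0.05° by the depth fit.
- **Other things:** they look unmoved in the final picture; I did not measure them.

Two things did not go as the text led me to expect. On the first click, the detent had not snapped just past half way: the wheel stood still at 38–42° until I pushed on. Also, a wrist picture late in the second click did not find the stud, so I measured it again after lifting clear.

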